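Count-weigh the jar of red lenses

ROBOT

A 6-joint arm with a two-finger parallel gripper is mounted at the origin on the work surface. World frame = base frame: x ahead of the robot, y to its left, z up, the work surface at z = 0. Lengths are in m, angles in rad, forces in N, time in s.
With the tool pointing down it reaches from about 0.3 to 0.825 m from the base axis. Payload 5.4 kg.
Tool frame: the origin (TCP) lies at the very end of the fingers, on their centre line; the grasp point (between the pads) lies 19 mm behind it; z points along the fingers, y is the line along which they close (so a half turn about z gives the same grasp; the last joint's range is limited). The gripper opens to 92 mm and grips with 3 to 60 N. Pads are 20 mm wide; open, the fingers measure 128 mm over their backs; the gripper's body (75 mm by 189 mm) begins 69 mm behind the grasp point.
Start: joints at [-1.39, 0.158, 1.597, -0, 1.386, -0.21], TCP at [0.219, -0.532, 0.215] pointing down, gripper open.
Joint ranges: [-2.91, 2.91], [-0.94, 2.29], [0.18, 2.7], [-1.29, 4.43], [0.17, 2.64], [-3, 3]. Speed limits (rad/s): [2.57, 2.57, 3.14, 3.14, 3.14, 3.14].

INTERFACE

Orientations are given as a rotation vector (axis times angle).
In Python, from workcell import bot gives the robot as it stands.
- The arm moves only by the tool move_arm, never from a script. Its argument "commands" is a list of rows, each a list of 7 numbers: the shift along the world's x, y, z in mm, then the turn, a rotation vector about the world's x, y, z in rad, then the finger opening in mm, from 0 to 91.9. A call has 1 to 10 rows; each row is the pose to reach, as a shift and turn from the pose commanded when the call began; what a row does not reach only later rows make up. A row lasts 1/12 s, in which the tool goes at most 41.7 mm and 7.16 degrees, less where a joint would pass 70% of its speed; a pose out of reach is approached as far as the arm can. A call with a gripper value outside its range is refused whole. The fingers move at their own pace and stop on an object; the grip force is fixed at half the most. Time passes only in rows, so rows that repeat a pose let the fingers close. It gives the time, the measured TCP pose, the force, the opening and the grip force at its end, in the units of the state.
- bot.get_state(): the state, without advancing time (a new reading comes with each control period).
- bot.read_camera(name): name is "scene" or "side" or "wrist"; returns the picture (420x560x3 uint8, blue, green, red); there is no depth.
- bot.camera_info(name): a dict with "fx", "fy", "cx", "cy" (pixels), "R" (3x3) and "t" (3): a world point X has camera coordinates R X + t. Camera axes: x right, y down, z forward; pixel columns grow to the right and rows downward; lengths in m; the calibration is good to about 2 mm. A picture is of the moment at which its call begins: read the wrist's pose just before it. camera_info takes no time and is no camera call; for the wrist camera it gives the pose at the moment of the call.
- bot.close_job(): hands the job in; it is judged then, once.
The state is a dict: "clock": time; "joint_positions": joint angles; "joint_velocities": joint speeds; "effort": joint torques, N m; "tool_pos": TCP position; "tool_rot": TCP orientation; "wrist_force": force on the tool from outside, world axes, zero at the start; "wrist_torque": the same for the moment, N m; "width": finger opening in m; "grip_force": force on a finger pad.
Only numpy, scipy, OpenCV 4.12 (cv2) and the standard library are available. Lean on these libraries where they do the work, as an engineer would, in place of code of your own. Each camera call takes 0.05 s, during which the arm holds its last target. There are 200 camera calls.

TASK

Take the jar of red lenses (red cap) off the railed rack: lift it up over the front rail, draw it out towards you keeping it upright, and set it gently down in the middle of the scale's pan. Once you have let go of it, press the scale's green button fully down to record the weight. Leave the other two jars and the black ring where they are.

Things in the scene. Friction and masses are not known exactly. Their poses are not given: they have to be found in the camera images.
- rack: Fixed aluminium and clear acrylic rack. Origin on the bench, below the middle of the jar row; x points from the open front (robot's side) to the back, y along the row, z up. Deck top 50 mm above the bench, x -55 to 100, y -218 to 218 mm, with clear end panels at y = +-215 mm up to the overhead shelf. Jars stand near x = 0 at y about -125, 0, 125 mm, any jar in any place.
- rail_top (a point): Middle of the top edge of the rack's front retaining rail: a steel rail 8 mm thick along the rack's y, over its whole length, centred 50 mm in front of the rack's origin; top edge 90 mm above the bench (40 mm above the deck). A like rail runs along the back.
- overhead_edge (a point): Middle of the lower front edge of the clear overhead shelf (aluminium strip along this edge), 12 mm in front of the rack's origin, underside 230 mm above the bench, 8 mm thick; low flat white parts lie on it. It reaches back over most of each jar, so a gripper cannot come straight down on a jar and must lean, best 30 to 45 degrees, coming in from the front and above.
- red_jar_mid (a point): Centre (half-way up) of the jar to move: a closed, smooth clear plastic cylinder, 60 mm diameter, 110 mm tall, with a red cap (top 18 mm) and red domed lenses inside; 0.2 to 0.45 kg. z is its upright axis. Its foot is on the deck, 50 mm above the bench; it must rise over 40 mm to clear the rail, and there are 70 mm between its top and the overhead shelf.
- white_jar_mid (a point): Centre of a jar of the same size with a white cap and white rings inside; stands on the rack, leave alone.
- black_jar_mid (a point): Centre of a jar of the same size with a black cap and black rings inside; stands on the rack, leave alone.
- pan (a point): Centre of the top face of the scale's round steel pan, 140 mm diameter, 62 mm above the bench. The scale is a fixed white box 240 x 200 mm, 50 mm high; the frame's z points up and x points from the scale's front edge to its back. The pan does not move under load.
- record_top (a point): Centre of the top face of the round green push button (32 mm diameter) in a black housing on the front part of the scale; it is pressed straight down, travels 6 mm against a spring, and takes about 5 N to be fully down.
- record (a joint): How far the green button is pressed, in m: 0 up, 0.006 fully down; it springs back.
- black_ring: Loose black plastic ring lying flat on the bench, 90 mm outside diameter, 66 mm inside, 18 mm high, origin at the centre of its underside; leave alone.
Not all that is in view belongs to the job. Leave any blue or orange look-alike of the part that bears red_jar_mid alone.

How it is judged:
On the way, in this order (a step that is already met when the one before it is completed fails the run):
1. the red jar is raised above the rail's top edge, upright, while still behind the rail (z of red_jar_mid in the frame of rack between 0.147 and 0.18 m and x of red_jar_mid in the frame of rack above -0.025 m and angle between red_jar_mid's own z axis and vertical below 0.3 rad), for 0.05 s.
2. it has been drawn out over the rail, off the front of the rack, upright (x of red_jar_mid in the frame of rack below -0.085 m and z of red_jar_mid in the frame of rack above 0.1 m and angle between red_jar_mid's own z axis and vertical below 0.3 rad), for 0.05 s.
3. it stands upright near the middle of the scale's pan, let go (horizontal distance between red_jar_mid and pan below 0.03 m and z of red_jar_mid in the frame of pan between 0.05 and 0.06 m and angle between red_jar_mid's own z axis and vertical below 0.06 rad and contact force between the fingers and red_jar below 0.05 N), for 0.3 s.
4. the green button is pressed down, with the jar standing on the pan (all of step 3 and value of joint record above 0.0045 m), for 0.05 s.
At the end, for the whole second after the job is handed in: The red jar stands upright (within 0.06 rad), released and at rest on the pan, within 30 mm of its centre; the green button, pressed after that, is up again; the other jars still stand on the rack and the ring lies on the bench, each within 20 mm of its start (all of step 3 and linear speed of red_jar below 0.02 m/s and value of joint record below 0.002 m and distance of each of white_jar_mid, black_jar_mid, black_ring from where it was at the start of the episode below 0.02 m and angle between each of white_jar_mid, black_jar_mid's own z axis and vertical below 0.15 rad); the robot touches nothing.
It fails at once if the red jar is tipped more than 0.4 rad from upright (angle between red_jar_mid's own z axis and vertical above 0.4 rad).
It fails at once if the red jar is set down hard on the scale (more than 60 N) (contact force between red_jar and scale above 60 N).
It fails at once if the red jar is dropped onto the scale (let go with its foot more than 8 mm above the pan) (horizontal distance between red_jar_mid and pan below 0.08 m and z of red_jar_mid in the frame of pan above 0.063 m and contact force between the fingers and red_jar below 0.05 N).
It fails at once if the white or black jar or the black ring is moved over 20 mm, or one of the jars tipped (distance of any of white_jar_mid, black_jar_mid, black_ring from where it was at the start of the episode above 0.02 m or angle between any of white_jar_mid, black_jar_mid's own z axis and vertical above 0.15 rad).
It also fails if it takes over 51 s, if anything falls off the work surface, if the arm or the gripper's body presses on something with over 40 N, if the wrist force passes 120 N, or if a joint passes its speed limit or range.

## Working session

There is one attempt and no reset: what is moved stays moved. The work goes in short steps, Python scripts to look and compute and a tool call to move; the robot and the scene stay as the last step left them, time stands still between calls to the robot, and variables do not carry over. Pictures are saved under pics/ and viewed, at most 10 in all, crops included, and the job is handed in when it is done.

Besides the shell and the picture viewer there is one more tool, called after ">>>" by a JSON object that holds its "fn" and its "kwargs". move_arm: Moves the arm, as the interface text tells. Its arguments: {"type":"object","properties":{"commands":{"type":"array"}},"required":["commands"]}

```bash
mkdir -p pics
cat > h.py <<'E'
import numpy as np, cv2
from workcell import bot
def ray(ci,u,v):
    R=np.array(ci["R"]);t=np.array(ci["t"])
    d=R.T@np.array([(u-ci["cx"])/ci["fx"],(v-ci["cy"])/ci["fy"],1]);return -R.T@t,d
def plane(ci,u,v,z):
    o,d=ray(ci,u,v);return o+d*(z-o[2])/d[2]
def proj(ci,X):
    p=np.array(ci["R"])@np.array(X)+np.array(ci["t"]);return ci["fx"]*p[0]/p[2]+ci["cx"],ci["fy"]*p[1]/p[2]+ci["cy"]
E
python3 - <<'E'
from h import *
for n in("scene","side"):
    im=bot.read_camera(n);cv2.imwrite(f"pics/{n}0.png",im)
    ci=bot.camera_info(n);o,d=ray(ci,280,210);print(n,o,d)
s=bot.get_state();print(s["clock"],s["tool_pos"],s["tool_rot"])
E
```

```text
scene [0.51727167 0.55704656 1.12099964] [ 0.04661824 -0.49352067 -0.86849896]
side [0.21517337 0.54793521 0.84005286] [ 0.360217   -0.58159869 -0.72941895]
0.1 [ 0.21890718 -0.53108893  0.2137151 ] [-3.08013141e+00 -6.09592060e-01 -6.36374119e-05]
```

View pics/scene0.png

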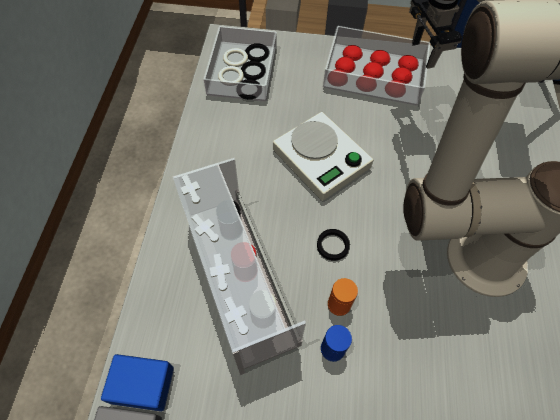

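View pics/side0.png

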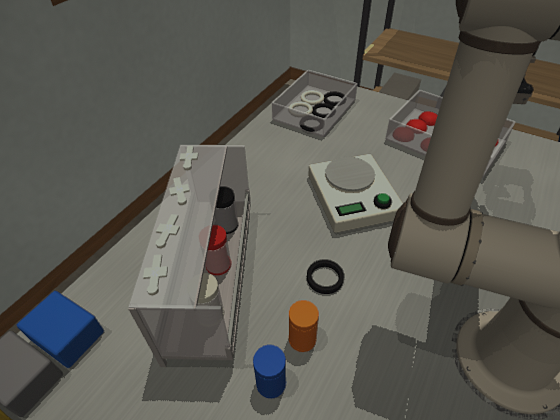

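Scene view: the red-capped jar is in the middle of the rack (~(245,258) scene, ~(216,240) side). The black jar is at ~(228,205) and the white one at ~(262,305). Look-alikes are the orange cylinder (343,296), the blue cylinder (337,343), and the red lenses in the tray (375,65). I choose the jar with the red cap in the rack's middle, and check it in a crop.

Run:
```python
from h import *
a=cv2.imread("pics/scene0.png")[150:370,165:310];b=cv2.imread("pics/side0.png")[140:370,125:260]
A=cv2.resize(a,None,fx=2.7,fy=2.7,interpolation=2);B=cv2.resize(b,None,fx=2.5,fy=2.5,interpolation=2)
h=594;c=np.zeros((h,A.shape[1]+B.shape[1],3),np.uint8);c[:A.shape[0],:A.shape[1]]=A;c[:B.shape[0],A.shape[1]:]=B
print(A.shape,B.shape);cv2.imwrite("pics/crop.png",c)
# masks
for n,lim in(("scene",(225,225,275,300)),("side",(195,215,240,285))):
    im=cv2.imread(f"pics/{n}0.png");hsv=cv2.cvtColor(im,cv2.COLOR_BGR2HSV)
    m=((hsv[...,0]<8)|(hsv[...,0]>172))&(hsv[...,1]>70);q=np.zeros_like(m);x0,y0,x1,y1=lim;q[y0:y1,x0:x1]=m[y0:y1,x0:x1]
    ys,xs=np.nonzero(q);print(n,"red",len(xs),xs.min(),xs.max(),ys.min(),ys.max(),xs.mean(),ys.mean())
    g=(hsv[...,0]>45)&(hsv[...,0]<85)&(hsv[...,1]>120)&(hsv[...,2]>40)
    k,l,st,ce=cv2.connectedComponentsWithStats(g.astype(np.uint8))
    for i in range(1,k):
        if st[i,4]>30:print(n,"green",st[i],ce[i],plane(bot.camera_info(n),*ce[i],.065)[:2])
```

```text
(594, 392, 3) (575, 338, 3)
scene red 22 251 255 245 255 253.6818181818182 249.27272727272728
scene green [348 152  12  10  88] [353.44318182 156.67045455] [ 0.38269621 -0.25071837]
scene green [320 168  20  15 133] [329.76691729 175.09022556] [ 0.44718999 -0.17612594]
side red 858 205 231 225 275 217.30652680652682 251.14335664335664
side green [377 194  13  10  93] [382.87096774 198.05376344] [ 0.38443365 -0.24384744]
side green [339 203  23  10 106] [350.06603774 207.60377358] [ 0.44498991 -0.16850135]
```

View pics/crop.png

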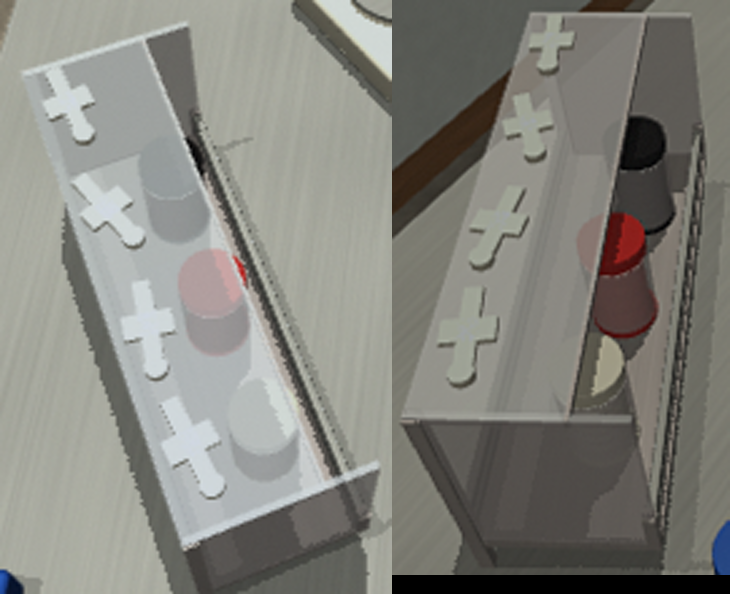

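The crop shows the middle jar is the red-capped one with red lenses. Its cap-top centre is at about (244,253) in scene and (213,234) in side.

Run:
```python
from h import *
S=bot.camera_info("scene");D=bot.camera_info("side")
sc=lambda x,y:(165+x/2.7,150+y/2.7); sd=lambda x,y:(125+(x-392)/2.5,140+y/2.5)
def tri(p,q):
    o1,d1=ray(S,*p);o2,d2=ray(D,*q);A=np.c_[d1,-d2];k=np.linalg.lstsq(A,o2-o1,rcond=None)[0]
    a=o1+k[0]*d1;b=o2+k[1]*d2;return (a+b)/2,np.linalg.norm(a-b)
r=lambda v:np.round(v,4)
print("cap",r(plane(S,*sc(212,278),.16)),r(plane(D,*sd(611,236),.16)),tri(sc(212,278),sd(611,236)))
print("white",r(plane(S,*sc(262,410),.16)),"black",r(plane(S,*sc(175,167),.16)),r(plane(D,*sd(641,141),.16)))
P={}
for n,p,q in[("FB",(22,72),(530,14)),("FF",(188,25),(690,14)),("NF",(378,466),(630,418)),("NB",(185,547),(403,418)),("sF",(145,40),(648,16)),("sN",(333,482),(568,416))]:
    print(n,r(plane(S,*sc(*p),.234)),r(plane(D,*sd(*q),.234)),tri(sc(*p),sd(*q)))
# pan: ellipse from bright mask
for n,ci,box in(("scene",S,(285,115,345,165)),("side",D,(322,152,380,194))):
    im=cv2.imread(f"pics/{n}0.png");x0,y0,x1,y1=box
    g=im[y0:y1,x0:x1].astype(int); print(n,"pan px",g[25,30],g[2,30])
    e=cv2.Canny(im[y0:y1,x0:x1],60,120);cv2.imwrite(f"pics/e_{n}.png",e)
print(plane(S,314.5,139.5,.062),plane(D,350,174,.062))
print("ring",plane(S,333,244,.009),"orange",plane(S,345,285,.1),"blue",plane(S,338,333,.1))
```

```text
cap [0.6393 0.1377 0.16  ] [0.6399 0.1406 0.16  ] (array([0.63963042, 0.13921929, 0.1602316 ]), np.float64(0.0027902330871763213))
white [0.5792 0.2489 0.16  ] black [0.6911 0.0328 0.16  ] [0.6863 0.0334 0.16  ]
FB [ 0.8286 -0.0036  0.234 ] [0.8295 0.0031 0.234 ] (array([8.28805910e-01, 3.46395015e-04, 2.34952441e-01]), np.float64(0.005991295903068169))
FF [ 0.6926 -0.0738  0.234 ] [ 0.6963 -0.0731  0.234 ] (array([ 0.69181326, -0.06871238,  0.23956303]), np.float64(0.0020888063839507153))
NF [0.4831 0.3037 0.234 ] [0.4869 0.3041 0.234 ] (array([0.48349258, 0.30647841, 0.2414555 ]), np.float64(0.001245442767614847))
NB [0.6145 0.3797 0.234 ] [0.6177 0.3809 0.234 ] (array([0.6139649 , 0.38162505, 0.23953993]), np.float64(0.0015731269369279926))
sF [ 0.7279 -0.0522  0.234 ] [ 0.7293 -0.0506  0.234 ] (array([ 0.72769438, -0.04988749,  0.23592543]), np.float64(0.0018316943388112916))
sN [0.5148 0.3198 0.234 ] [0.5235 0.3239 0.234 ] (array([0.51535035, 0.32678065, 0.24960946]), np.float64(0.0054835921933949336))
scene pan px [156 166 164] [211 216 208]
side pan px [113 124 124] [112 122 122]
[ 0.50153372 -0.30108085  0.062     ] [ 0.49986666 -0.29111562  0.062     ]
ring [0.41883472 0.01258207 0.009     ] orange [0.39105853 0.16223428 0.1       ] blue [0.40093292 0.27941786 0.1       ]
```

The three measurements agree: row yaw is about 29°, the rack origin about (0.636,0.142), and the jar axis about (0.640,0.139), so it is at rack x≈0. I'll set out, passing by the scale for a close look.

>>> {"fn": "move_arm", "kwargs": {"commands": [[0, 0, 40, 0, 0, 0, 91], [30, 40, 80, 0, 0, 0.1, 91], [60, 80, 120, 0, 0, 0.2, 91], [90, 110, 160, 0, 0, 0.3, 91], [115, 145, 190, 0, 0, 0.4, 91], [140, 180, 210, 0, 0, 0.45, 91], [150, 200, 220, 0, 0, 0.45, 91], [150, 200, 220, 0, 0, 0.45, 91], [150, 200, 220, 0, 0, 0.45, 91], [150, 200, 220, 0, 0, 0.45, 91]]}}

```text
clock: 0.93
tool_pos: [0.3711, -0.3296, 0.4378]
tool_rot: [2.86, 1.287, 0.003]
wrist_force: [0.7, -0.7, 0.8]
width: 0.0914
grip_force: 0.0
```

Run:
```python
from h import *
from scipy.spatial.transform import Rotation as Ro
s=bot.get_state();ci=bot.camera_info("wrist");im=bot.read_camera("wrist");cv2.imwrite("pics/w1.png",im)
np.savez("w1.npz",**{k:np.array(v) for k,v in ci.items()})
print(s["clock"],s["tool_pos"],np.round(s["joint_positions"],3));R=Ro.from_rotvec(s["tool_rot"]);print(R.as_matrix().round(3))
print("pan proj",proj(ci,(.5007,-.296,.062)),"btn",proj(ci,(.383,-.248,.065)))
```

```text
0.9333 [ 0.3710509  -0.32964197  0.43782317] [-9.710e-01 -9.200e-02  1.422e+00  1.000e-03  1.807e+00 -2.450e-01]
[[ 0.663  0.748  0.004]
 [ 0.748 -0.663 -0.004]
 [-0.     0.005 -1.   ]]
pan proj (np.float64(325.8543813191218), np.float64(97.98951980063998)) btn (np.float64(256.819835369978), np.float64(123.32908238785954))
```

View pics/w1.png

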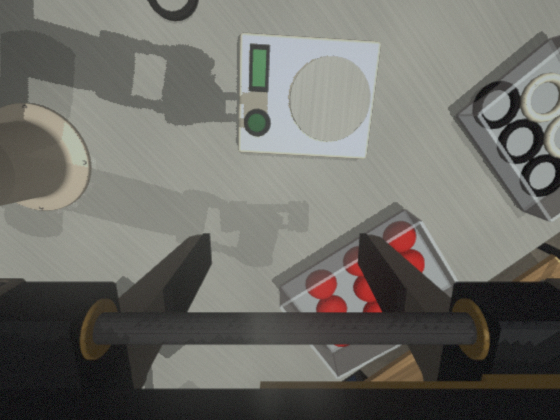

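The wrist view shows the pan centre at (330,98), the green button at (257,122), and the scale front edge on the left. All are close to the predicted positions.

Run:
```python
from h import *
from scipy.spatial.transform import Rotation as Ro
W=dict(np.load("w1.npz"))
print("pan",plane(W,330,98.5,.062),"btn",[plane(W,257,122.5,z).round(4) for z in(.06,.07,.08)])
S=bot.camera_info("scene");o1,d1=ray(S,353.4,156.7);o2,d2=ray(W,257,122.5)
k=np.linalg.lstsq(np.c_[d1,-d2],o2-o1,rcond=None)[0];print("tri btn",o1+k[0]*d1,o2+k[1]*d2)
R0=Ro.from_rotvec(bot.get_state()["tool_rot"])
yaw=np.radians(29);t=np.radians(45)
x=np.array([np.cos(yaw),np.sin(yaw),0]);z=x*np.sin(t)+np.array([0,0,-np.cos(t)])
for sg in(1,-1):
    y=sg*np.array([-x[1],x[0],0]);M=Ro.from_matrix(np.c_[np.cross(y,z),y,z]);print(sg,(M*R0.inv()).as_rotvec().round(3),M.as_rotvec())
g=np.array([.640,.139,.100]);tcp=g+.019*z;print("z",z,"tcp grasp",tcp,"pre150",tcp-.15*z)
```

```text
pan [ 0.50553145 -0.30139654  0.062     ] btn [array([ 0.3839, -0.2469,  0.06  ]), array([ 0.3845, -0.2474,  0.07  ]), array([ 0.3852, -0.2479,  0.08  ])]
tri btn [ 0.38336457 -0.24730775  0.06929613] [ 0.38447564 -0.2473899   0.06921749]
1 [-0.857 -0.682  2.608] [-0.5933506   2.29431655  0.24577387]
-1 [ 0.495 -0.615 -0.319] [-2.65052871 -0.68547333 -1.09788494]
z [ 0.61844953  0.34281217 -0.70710678] tcp grasp [0.65175054 0.14551343 0.08656497] pre150 [0.55898311 0.09409161 0.19263099]
```

>>> {"fn": "move_arm", "kwargs": {"commands": [[15, 40, 0, 0.06, -0.077, -0.04, 91], [30, 80, 0, 0.12, -0.154, -0.08, 91], [45, 120, 0, 0.186, -0.231, -0.12, 91], [60, 160, 0, 0.248, -0.308, -0.16, 91], [80, 195, 0, 0.31, -0.385, -0.2, 91], [100, 230, 0, 0.372, -0.462, -0.24, 91], [115, 270, -20, 0.434, -0.539, -0.28, 91], [130, 305, -40, 0.495, -0.615, -0.319, 91], [145, 335, -70, 0.495, -0.615, -0.319, 91], [150, 360, -100, 0.495, -0.615, -0.319, 91]]}}

```text
clock: 1.82
tool_pos: [0.5172, 0.0224, 0.3379]
tool_rot: [-2.651, -0.676, -1.096]
wrist_force: [0.9, -0.0, 0.3]
width: 0.0912
grip_force: 0.0
```

>>> {"fn": "move_arm", "kwargs": {"commands": [[0, 0, 0, 0, 0, 0, 91], [0, 0, 0, 0, 0, 0, 91], [0, 0, 0, 0, 0, 0, 91]]}}

```text
clock: 2.07
tool_pos: [0.5177, 0.0215, 0.341]
tool_rot: [-2.65, -0.68, -1.097]
wrist_force: [0.2, -0.1, -0.6]
width: 0.091
grip_force: 0.0
```

```bash
cat > st.py <<'E'
from h import *
import sys
from scipy.spatial.transform import Rotation as Ro
s=bot.get_state();R=Ro.from_rotvec(s["tool_rot"]);p=s["tool_pos"]
yaw=np.radians(29);t=np.radians(45);x=np.array([np.cos(yaw),np.sin(yaw),0]);z=x*np.sin(t)+np.array([0,0,-np.cos(t)]);y=np.array([x[1],-x[0],0])
M=Ro.from_matrix(np.c_[np.cross(y,z),y,z])
print(s["clock"],p,np.round(s["joint_positions"],3),"turn left",(M*R.inv()).as_rotvec().round(3))
print("to tcp grasp",np.round((np.array([.640,.139,.100])+.019*z-p)*1000),"z",R.as_matrix()[:,2].round(3), "w",s["width"],s["grip_force"],s["wrist_force"])
E
python3 st.py
```

```text
2.0667 [0.51765607 0.02151681 0.34099063] [-0.644 -0.577  2.157  0.742  1.272  0.303] turn left [-0.003 -0.001  0.002]
to tcp grasp [ 134.  124. -254.] z [ 0.618  0.344 -0.707] w 0.09098949284654903 0.0 [ 0.23170816 -0.12882648 -0.57037911]
```

>>> {"fn": "move_arm", "kwargs": {"commands": [[8, 15, -30, 0, 0, 0, 91], [16, 30, -60, 0, 0, 0, 91], [25, 45, -90, 0, 0, 0, 91], [33, 60, -120, 0, 0, 0, 91], [41, 73, -148, 0, 0, 0, 91], [41, 73, -148, 0, 0, 0, 91], [41, 73, -148, 0, 0, 0, 91]]}}

```text
clock: 2.65
tool_pos: [0.5589, 0.0945, 0.1929]
tool_rot: [-2.649, -0.68, -1.095]
wrist_force: [-0.5, -0.4, 0.6]
width: 0.0909
grip_force: 0.0
```

```bash
python3 st.py
python3 - <<'E'
from h import *
ci=bot.camera_info("wrist");im=bot.read_camera("wrist");cv2.imwrite("pics/w2.png",im)
print("cap top",proj(ci,(.64,.139,.16)),"foot",proj(ci,(.64,.139,.05)))
E
```

```text
2.65 [0.55893639 0.09450795 0.1928992 ] [-0.385 -0.319  2.284  0.851  0.822  0.196] turn left [-0.004 -0.003  0.002]
to tcp grasp [  93.   51. -106.] z [ 0.617  0.345 -0.707] w 0.09085628210230999 0.0 [-0.54286669 -0.40553124  0.61764657]
cap top (np.float64(283.18602599975196), np.float64(159.93748906813414)) foot (np.float64(284.0081348907286), np.float64(217.1932661071084))
```

View pics/w2.png

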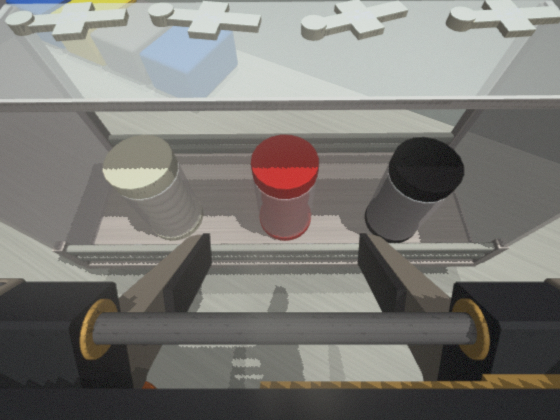

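The view shows the red cap at (285,163) against a predicted (283,160), centred between the fingers. I'll go in and close.

>>> {"fn": "move_arm", "kwargs": {"commands": [[16, 9, -18, 0, 0, 0, 91], [31, 17, -35, 0, 0, 0, 91], [47, 26, -53, 0, 0, 0, 91], [62, 34, -71, 0, 0, 0, 91], [78, 43, -88, 0, 0, 0, 91], [86, 47, -98, 0, 0, 0, 91], [93, 51, -106, 0, 0, 0, 91], [93, 51, -106, 0, 0, 0, 91], [93, 51, -106, 0, 0, 0, 91]]}}

```text
clock: 3.45
tool_pos: [0.6538, 0.145, 0.0899]
tool_rot: [-2.648, -0.681, -1.103]
wrist_force: [-0.8, -0.1, -0.3]
width: 0.0909
grip_force: 0.0
```

```bash
python3 st.py
```

```text
3.45 [0.65380555 0.14498116 0.08989802] [-0.191  0.166  2.08   1.14   0.525 -0.043] turn left [-0.003  0.003  0.002]
to tcp grasp [-2.  1. -3.] z [ 0.621  0.344 -0.704] w 0.09089688641341606 0.0 [-0.7912099  -0.05028794 -0.2807589 ]
```

>>> {"fn": "move_arm", "kwargs": {"commands": [[-1, 0, -2, 0, 0, 0, 80], [-1, 0, -2, 0, 0, 0, 72], [-1, 0, -2, 0, 0, 0, 68], [-1, 0, -2, 0, 0, 0, 64], [-1, 0, -2, 0, 0, 0, 60], [-1, 0, -2, 0, 0, 0, 55], [-1, 0, -2, 0, 0, 0, 50], [-1, 0, -2, 0, 0, 0, 45], [-1, 0, -2, 0, 0, 0, 45], [-1, 0, -2, 0, 0, 0, 45]]}}

```text
clock: 4.28
tool_pos: [0.651, 0.1462, 0.0857]
tool_rot: [-2.649, -0.682, -1.098]
wrist_force: [-4.2, -4.7, 6.1]
width: 0.0596
grip_force: 30.0
```

>>> {"fn": "move_arm", "kwargs": {"commands": [[0, 0, 0, 0, 0, 0, 45], [0, 0, 0, 0, 0, 0, 45], [0, 0, 0, 0, 0, 0, 45]]}}

```text
clock: 4.53
tool_pos: [0.651, 0.1462, 0.0856]
tool_rot: [-2.649, -0.682, -1.098]
wrist_force: [-3.4, -4.7, 4.9]
width: 0.0595
grip_force: 30.0
```

>>> {"fn": "move_arm", "kwargs": {"commands": [[0, 0, 5, 0, 0, 0, 45], [0, 0, 12, 0, 0, 0, 45], [0, 0, 20, 0, 0, 0, 45], [0, 0, 28, 0, 0, 0, 45], [0, 0, 36, 0, 0, 0, 45], [0, 0, 43, 0, 0, 0, 45], [0, 0, 50, 0, 0, 0, 45], [0, 0, 51, 0, 0, 0, 45], [0, 0, 51, 0, 0, 0, 45], [0, 0, 51, 0, 0, 0, 45]]}}

```text
clock: 5.37
tool_pos: [0.6496, 0.1471, 0.1348]
tool_rot: [-2.648, -0.683, -1.093]
wrist_force: [0.1, -1.0, -4.6]
width: 0.0597
grip_force: 30.0
```

```bash
python3 st.py
python3 - <<'E'
from h import *
a=bot.read_camera("wrist");b=bot.read_camera("side")
b=cv2.resize(b[130:330,130:330],None,fx=2.1,fy=2.1);cv2.imwrite("pics/l1.png",np.hstack([cv2.resize(a,(373,280)),b[:280,:420]]) if 0 else np.hstack([cv2.copyMakeBorder(cv2.resize(a,(373,280)),0,140,0,0,0),b]))
E
```

```text
5.3667 [0.64956069 0.14709805 0.13476823] [-0.189  0.065  2.075  0.98   0.58   0.144] turn left [-0.004 -0.003 -0.   ]
to tcp grasp [  2.  -2. -48.] z [ 0.616  0.346 -0.708] w 0.05969299753266991 29.996095597743988 [ 0.08995067 -0.98445667 -4.61301136]
```

View pics/l1.png

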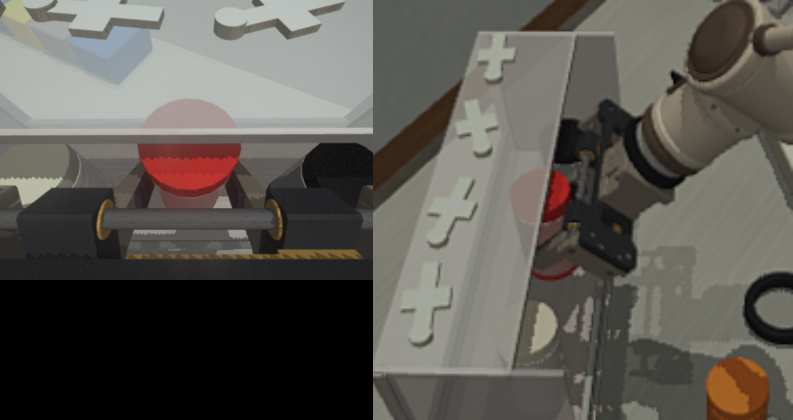

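The jar is lifted and upright, with its foot about 9 mm above the rail top and clear of the shelf edge. I'll draw it straight out.

>>> {"fn": "move_arm", "kwargs": {"commands": [[-6, -3, 2, 0, 0, 0, 45], [-16, -9, 3, 0, 0, 0, 45], [-29, -16, 3, 0, 0, 0, 45], [-43, -24, 3, 0, 0, 0, 45], [-57, -32, 3, 0, 0, 0, 45], [-71, -39, 3, 0, 0, 0, 45], [-85, -47, 3, 0, 0, 0, 45], [-99, -55, 5, 0, 0, 0, 45], [-113, -63, 8, 0, 0, 0, 45], [-124, -69, 12, 0, 0, 0, 45]]}}

```text
clock: 6.3
tool_pos: [0.5249, 0.0774, 0.1471]
tool_rot: [-2.649, -0.682, -1.094]
wrist_force: [-0.1, -0.3, -3.7]
width: 0.0598
grip_force: 30.0
```

>>> {"fn": "move_arm", "kwargs": {"commands": [[-4, -8, 6, 0, 0, 0, 45], [-8, -16, 12, 0, 0, 0, 45], [-10, -26, 20, 0, 0, 0, 45], [-10, -30, 25, 0, 0, 0, 45], [-10, -30, 25, 0, 0, 0, 45], [-10, -30, 25, 0, 0, 0, 45]]}}

```text
clock: 6.8
tool_pos: [0.5165, 0.0476, 0.1731]
tool_rot: [-2.649, -0.682, -1.097]
wrist_force: [0.7, 0.6, -3.3]
width: 0.0597
grip_force: 30.0
```

```bash
python3 st.py
python3 - <<'E'
from h import *
from scipy.spatial.transform import Rotation as Ro
s=bot.get_state();R=Ro.from_rotvec(s["tool_rot"]);p=np.array(s["tool_pos"]);z=R.as_matrix()[:,2];g=p-.019*z
print("grip now",g)
for a in(-30,-45,-60):
    Q=Ro.from_euler("z",a,degrees=True)
    # jar axis at grip, jar mid 105 when tcp z .0856 -> offset
    tgt=np.array([.5045,-.3005,.062+.0499]); z2=Q.apply(z); print(a,"tcp target at contact",(tgt+.019*z2).round(4),"shift mm",((tgt+.019*z2-p)*1000).round(1))
E
```

```text
6.8 [0.51653829 0.04755296 0.17307167] [-0.577 -0.419  2.397  0.88   0.948  0.032] turn left [-0.003 -0.001  0.001]
to tcp grasp [135.  98. -87.] z [ 0.618  0.345 -0.707] w 0.05973227817106798 29.99600976705551 [ 0.7025656   0.59792994 -3.29517186]
grip now [0.50479642 0.04100735 0.18649864]
-30 tcp target at contact [ 0.5179 -0.3007  0.0985] shift mm [   1.4 -348.3  -74.6]
-45 tcp target at contact [ 0.5174 -0.3042  0.0985] shift mm [   0.9 -351.7  -74.6]
-60 tcp target at contact [ 0.516  -0.3074  0.0985] shift mm [  -0.5 -354.9  -74.6]
```

>>> {"fn": "move_arm", "kwargs": {"commands": [[0, -10, 0, 0, 0, -0.02, 45], [0, -30, 0, 0, 0, -0.06, 45], [0, -52, 0, 0, 0, -0.1, 45], [0, -75, 0, 0, 0, -0.14, 45], [0, -100, 0, 0, 0, -0.18, 45], [0, -125, 0, 0, 0, -0.225, 45], [0, -150, 0, 0, 0, -0.27, 45], [0, -175, 0, 0, 0, -0.315, 45], [0, -200, 0, 0, 0, -0.36, 45], [0, -222, 0, 0, 0, -0.4, 45]]}}

```text
clock: 7.63
tool_pos: [0.5161, -0.1756, 0.1722]
tool_rot: [-2.86, -0.144, -1.183]
wrist_force: [0.4, -0.4, -3.5]
width: 0.0596
grip_force: 30.0
```

>>> {"fn": "move_arm", "kwargs": {"commands": [[0, -22, 0, 0, 0, -0.04, 45], [0, -44, 0, 0, 0, -0.08, 45], [0, -66, 0, 0, 0, -0.12, 45], [0, -86, 0, 0, 0, -0.155, 45], [1, -104, -10, 0, 0, -0.185, 45], [1, -117, -22, 0, 0, -0.21, 45], [1, -125, -32, 0, 0, -0.228, 45], [1, -128, -40, 0, 0, -0.228, 45], [1, -128, -40, 0, 0, -0.228, 45], [1, -128, -40, 0, 0, -0.228, 45]]}}

```text
clock: 8.47
tool_pos: [0.5172, -0.3019, 0.132]
tool_rot: [2.859, -0.179, 1.184]
wrist_force: [0.4, 0.7, -4.1]
width: 0.0595
grip_force: 30.0
```

Run:
```python
from h import *
from scipy.spatial.transform import Rotation as Ro
s=bot.get_state();R=Ro.from_rotvec(s["tool_rot"]);p=np.array(s["tool_pos"]);z=R.as_matrix()[:,2];g=p-.019*z
print(s["clock"],"grip now",g,"to go",(np.array([.5045,-.3005,.1119])-g)*1000,s["wrist_force"],"ydir tool",R.as_matrix()[:,1],np.round(s["joint_positions"],2),s["width"])
a=bot.read_camera("side");b=bot.read_camera("scene")
cv2.imwrite("pics/p1.png",np.hstack([cv2.resize(a[110:260,280:480],None,fx=2,fy=2),cv2.resize(b[70:220,240:440],None,fx=2,fy=2)]))
```

```text
8.4667 grip now [ 0.50388709 -0.30032807  0.14544368] to go [  0.612912    -0.17192695 -33.54368324] [ 0.40531428  0.69900704 -4.09481427] ydir tool [-0.12241891 -0.99246212 -0.0057047 ] [-1.06 -0.07  2.22  1.    0.75 -0.05] 0.05951116716382763
```

View pics/p1.png

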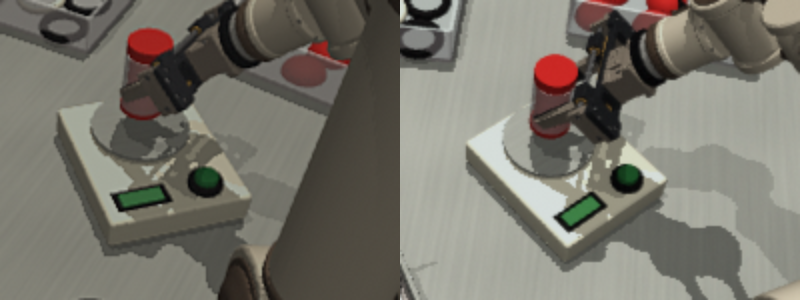

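The jar is upright over the pan's middle in both views. I'll lower it 28 mm, then creep.

>>> {"fn": "move_arm", "kwargs": {"commands": [[0, 0, -6, 0, 0, 0, 45], [0, 0, -13, 0, 0, 0, 45], [0, 0, -20, 0, 0, 0, 45], [0, 0, -25, 0, 0, 0, 45], [0, 0, -28, 0, 0, 0, 45], [0, 0, -30, 0, 0, 0, 45], [0, 0, -31, 0, 0, 0, 45], [0, 0, -31, 0, 0, 0, 45], [0, 0, -31, 0, 0, 0, 45]]}}

```text
clock: 9.32
tool_pos: [0.5176, -0.3024, 0.1022]
tool_rot: [2.857, -0.177, 1.185]
wrist_force: [-1.0, -1.0, -4.1]
width: 0.0596
grip_force: 30.0
```

>>> {"fn": "move_arm", "kwargs": {"commands": [[0, 0, -1, 0, 0, 0, 45], [0, 0, -2, 0, 0, 0, 45], [0, 0, -2, 0, 0, 0, 45]]}}

```text
clock: 9.57
tool_pos: [0.5175, -0.3023, 0.1]
tool_rot: [2.857, -0.177, 1.185]
wrist_force: [0.8, -0.7, -3.9]
width: 0.0598
grip_force: 30.0
```

>>> {"fn": "move_arm", "kwargs": {"commands": [[0, 0, -1, 0, 0, 0, 45], [0, 0, -1, 0, 0, 0, 45], [0, 0, -1, 0, 0, 0, 45]]}}

```text
clock: 9.82
tool_pos: [0.5175, -0.3023, 0.0989]
tool_rot: [2.857, -0.177, 1.185]
wrist_force: [0.2, -0.5, -3.6]
width: 0.0594
grip_force: 30.0
```

>>> {"fn": "move_arm", "kwargs": {"commands": [[0, 0, -1, 0, 0, 0, 45], [0, 0, -1, 0, 0, 0, 45], [0, 0, -1, 0, 0, 0, 45]]}}

```text
clock: 10.07
tool_pos: [0.5175, -0.3023, 0.0979]
tool_rot: [2.857, -0.177, 1.185]
wrist_force: [-1.3, 0.2, -4.2]
width: 0.0595
grip_force: 30.0
```

>>> {"fn": "move_arm", "kwargs": {"commands": [[0, 0, -0.7, 0, 0, 0, 45], [0, 0, -0.7, 0, 0, 0, 45], [0, 0, -0.7, 0, 0, 0, 45]]}}

```text
clock: 10.32
tool_pos: [0.5177, -0.3025, 0.0977]
tool_rot: [2.857, -0.177, 1.185]
wrist_force: [0.4, 0.6, -1.5]
width: 0.0593
grip_force: 30.0
```

Contact is showing (force fell from −4 to −1.5 N). One small step more, then open.

>>> {"fn": "move_arm", "kwargs": {"commands": [[0, 0, -0.4, 0, 0, 0, 45], [0, 0, -0.4, 0, 0, 0, 45], [0, 0, -0.4, 0, 0, 0, 59], [0, 0, -0.4, 0, 0, 0, 62], [0, 0, -0.4, 0, 0, 0, 68], [0, 0, -0.4, 0, 0, 0, 76], [0, 0, -0.4, 0, 0, 0, 84], [0, 0, -0.4, 0, 0, 0, 91], [0, 0, -0.4, 0, 0, 0, 91], [0, 0, -0.4, 0, 0, 0, 91]]}}

```text
clock: 11.15
tool_pos: [0.5175, -0.3023, 0.0969]
tool_rot: [2.857, -0.177, 1.185]
wrist_force: [-0.1, -0.5, 0.0]
width: 0.0913
grip_force: 0.0
```

Run:
```python
from h import *
from scipy.spatial.transform import Rotation as Ro
s=bot.get_state();R=Ro.from_rotvec(s["tool_rot"]);p=np.array(s["tool_pos"]);z=R.as_matrix()[:,2]
print(s["clock"],p,"z",z,s["width"],s["grip_force"],s["wrist_force"],"back 130 mm",-130*z)
# vertical tool over button, closing axis perpendicular to the line to the jar
b=np.array([.384,-.247]);d=np.array([.5045,-.3005])-b;d/=np.linalg.norm(d)
for sg in(1,-1):
    y=sg*np.array([-d[1],d[0],0]);zz=np.array([0,0,-1.]);M=Ro.from_matrix(np.c_[np.cross(y,zz),y,zz]);print((M*R.inv()).as_rotvec().round(3))
```

```text
11.15 [ 0.51748129 -0.30232709  0.09688174] z [ 0.70247582 -0.08375945 -0.70676169] 0.09132664921069261 0.0 [-0.11829503 -0.46480155  0.04519393] back 130 mm [-91.32185619  10.88872893  91.87901918]
[-1.07   0.291  2.647]
[ 0.207  0.761 -0.279]
```

>>> {"fn": "move_arm", "kwargs": {"commands": [[-7, 1, 7, 0, 0, 0, 91], [-18, 2, 18, 0, 0, 0, 91], [-35, 4, 35, 0, 0, 0, 91], [-53, 6, 53, 0, 0, 0, 91], [-70, 8, 70, 0, 0, 0, 91], [-88, 10, 88, 0, 0, 0, 91], [-105, 13, 106, 0, 0, 0, 91], [-115, 25, 130, 0, 0, 0, 91], [-125, 40, 150, 0, 0, 0, 91], [-133, 55, 155, 0, 0, 0, 91]]}}

```text
clock: 11.98
tool_pos: [0.3842, -0.2481, 0.2555]
tool_rot: [2.852, -0.175, 1.185]
wrist_force: [0.4, -1.0, 0.4]
width: 0.0908
grip_force: 0.0
```

>>> {"fn": "move_arm", "kwargs": {"commands": [[0, 0, 0, 0.021, 0.076, -0.028, 80], [0, 0, 0, 0.041, 0.152, -0.056, 60], [0, 0, 0, 0.062, 0.228, -0.084, 40], [0, 0, 0, 0.083, 0.304, -0.112, 20], [0, 0, 0, 0.104, 0.38, -0.14, 0], [0, 0, 0, 0.124, 0.457, -0.167, 0], [0, 0, 0, 0.145, 0.533, -0.195, 0], [0, 0, 0, 0.166, 0.609, -0.223, 0], [0, 0, 0, 0.187, 0.685, -0.251, 0], [0, 0, 0, 0.207, 0.761, -0.279, 0]]}}

```text
clock: 12.82
tool_pos: [0.3848, -0.2472, 0.2523]
tool_rot: [3.072, -0.653, -0.005]
wrist_force: [0.0, 0.3, -0.2]
width: 0.0267
grip_force: 0.0
```

>>> {"fn": "move_arm", "kwargs": {"commands": [[0, 0, 0, 0, 0, 0, 0], [0, 0, 0, 0, 0, 0, 0], [0, 0, 0, 0, 0, 0, 0]]}}

```text
clock: 13.07
tool_pos: [0.3843, -0.247, 0.2517]
tool_rot: [-3.073, 0.651, -0.002]
wrist_force: [0.1, -0.3, -0.0]
width: 0.0064
grip_force: 0.0
```

Run:
```python
from h import *
from scipy.spatial.transform import Rotation as Ro
s=bot.get_state();R=Ro.from_rotvec(s["tool_rot"]);p=np.array(s["tool_pos"])
print(s["clock"],p,R.as_matrix().round(2),s["width"],"to btn",(np.array([.384,-.2473,.0692])-p)*1000)
w=bot.camera_info("wrist");a=bot.read_camera("wrist");b=bot.read_camera("side")
print("btn",proj(w,(.384,-.2473,.069)),"tcp",proj(w,p),"jar cap",proj(w,(.5045,-.3005,.172)))
cv2.imwrite("pics/b1.png",np.hstack([cv2.resize(a,(400,300)),cv2.resize(b[110:260,280:480],None,fx=2,fy=2)]))
```

```text
13.0667 [ 0.38429185 -0.24704315  0.25165163] [[ 0.91 -0.41  0.  ]
 [-0.41 -0.91  0.  ]
 [ 0.   -0.   -1.  ]] 0.006393958703732634 to btn [  -0.29185234   -0.25684798 -182.45162681]
btn (np.float64(283.55334624093183), np.float64(186.0666487592052)) tcp (np.float64(281.7106635054434), np.float64(248.80389232941337)) jar cap (np.float64(282.53822745492477), np.float64(44.2856927448685))
```

View pics/b1.png

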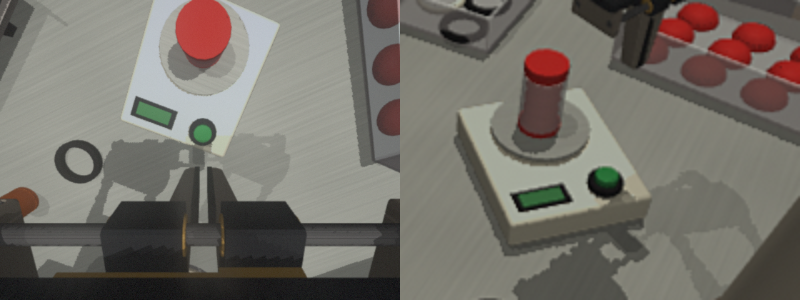

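The wrist view shows the button at about (283,183) as predicted, and the jar standing upright on the pan. Before going down I'll check the camera's clearance to the jar.

Run:
```python
from h import *
w=bot.camera_info("wrist");o,_=ray(w,280,210);print((o-np.array(bot.get_state()["tool_pos"]))*1000)
```

```text
[ 69.1315245  -32.74444314 170.18490238]
```

>>> {"fn": "move_arm", "kwargs": {"commands": [[0, 0, -20, 0, 0, 0, 0], [0, 0, -50, 0, 0, 0, 0], [0, 0, -70, 0, 0, 0, 0], [0, 0, -80, 0, 0, 0, 0], [0, 0, -80, 0, 0, 0, 0]]}}

```text
clock: 13.58
tool_pos: [0.3829, -0.2461, 0.1698]
tool_rot: [-3.071, 0.652, 0.005]
wrist_force: [-0.1, -0.6, 0.3]
width: 0.0002
grip_force: 0.0
```

>>> {"fn": "move_arm", "kwargs": {"commands": [[0, 0, -25, 0, 0, 0, 0], [0, 0, -50, 0, 0, 0, 0], [0, 0, -70, 0, 0, 0, 0], [0, 0, -85, 0, 0, 0, 0], [0, 0, -92, 0, 0, 0, 0], [0, 0, -96, 0, 0, 0, 0], [0, 0, -98, 0, 0, 0, 0], [0, 0, -98, 0, 0, 0, 0]]}}

```text
clock: 14.25
tool_pos: [0.3851, -0.248, 0.0749]
tool_rot: [3.072, -0.652, 0.002]
wrist_force: [-0.1, -0.8, -0.6]
width: 0.0003
grip_force: 0.0
```

>>> {"fn": "move_arm", "kwargs": {"commands": [[0, 0, -2, 0, 0, 0, 0], [0, 0, -4, 0, 0, 0, 0], [0, 0, -6, 0, 0, 0, 0], [0, 0, -6, 0, 0, 0, 0]]}}

```text
clock: 14.58
tool_pos: [0.3853, -0.2482, 0.0686]
tool_rot: [3.072, -0.652, 0.003]
wrist_force: [0.4, -1.5, 4.1]
width: 0.0006
grip_force: 1.7
```

>>> {"fn": "move_arm", "kwargs": {"commands": [[0, 0, -1.5, 0, 0, 0, 0], [0, 0, -3, 0, 0, 0, 0], [0, 0, -3, 0, 0, 0, 0]]}}

```text
clock: 14.83
tool_pos: [0.3853, -0.2482, 0.0663]
tool_rot: [3.072, -0.651, 0.003]
wrist_force: [-0.8, 0.1, 10.2]
width: 0.0004
grip_force: 5.0
```

>>> {"fn": "move_arm", "kwargs": {"commands": [[0, 0, -1, 0, 0, 0, 0], [0, 0, -2, 0, 0, 0, 0], [0, 0, -2, 0, 0, 0, 0]]}}

```text
clock: 15.08
tool_pos: [0.3854, -0.2483, 0.066]
tool_rot: [3.072, -0.651, 0.001]
wrist_force: [-5.8, 5.0, 26.2]
width: 0.0006
grip_force: 12.7
```

The button hit a hard stop: 26 N, about 6 mm below first contact. Retreating upward.

>>> {"fn": "move_arm", "kwargs": {"commands": [[0, 0, 3, 0, 0, 0, 0], [0, 0, 10, 0, 0, 0, 0], [0, 0, 30, 0, 0, 0, 0], [0, 0, 60, 0, 0, 0, 0], [0, 0, 95, 0, 0, 0, 0], [0, 0, 130, 0, 0, 0, 0], [0, 0, 160, 0, 0, 0, 0], [0, 0, 180, 0, 0, 0, 0], [0, 0, 180, 0, 0, 0, 0], [0, 0, 180, 0, 0, 0, 0]]}}

```text
clock: 15.92
tool_pos: [0.3845, -0.2472, 0.2429]
tool_rot: [3.073, -0.652, 0.0]
wrist_force: [-0.2, 0.5, -0.9]
width: 0.0003
grip_force: 0.0
```

Run:
```python
from h import *
s=bot.get_state();print(s["clock"],s["tool_pos"],s["wrist_force"])
a=bot.read_camera("wrist");b=bot.read_camera("side")
cv2.imwrite("pics/f1.png",np.hstack([cv2.resize(a,(400,300)),cv2.resize(b,(400,300))]))
```

```text
15.9167 [ 0.3844757  -0.24722109  0.24292758] [-0.18409563  0.49587833 -0.94652627]
```

View pics/f1.png

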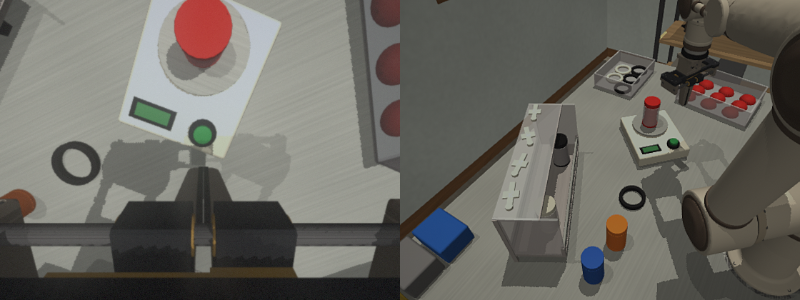

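The jar stands upright on the pan at (203,28) in the wrist half, the button is free at (202,132), and the other jars and the ring are in place.

```bash
python3 -c "
from workcell import bot
print(bot.close_job())"
```

```text
the job is handed in; nothing more can be done
None
```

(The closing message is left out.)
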